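# Change the batch in the tip-out drying box

### The arm

A 6-joint arm with a two-finger parallel gripper is mounted at the origin on the work surface. World frame = base frame: x ahead of the robot, y to its left, z up, the work surface at z = 0. Lengths are in mm, angles in degrees, forces in N, time in s.
With the tool pointing down it reaches from about 325 to 850 mm from the base axis. Payload 4.4 kg.
Tool frame: the origin (TCP) lies midway between the tips of the shut fingers; the grasp point (between the pads) lies hold_point_z behind it (hold_point_z is the distance from the TCP to the grasp point, in mm); z points along the fingers, y is the line along which they close (so a half turn about z gives the same grasp; the last joint's range is limited). The gripper opens to 94 mm and grips with 3 to 60 N. Pads are 16 mm wide; open, the fingers measure 119 mm over their backs; the gripper's body (75 mm by 177 mm) begins 78 mm behind the grasp point.
Start: joints at [-75.315, 11.837, 88.321, -0, 79.842, -8.623], TCP at [227.5, -528.082, 205.447] pointing down, gripper open.
Joint ranges: [-156.59, 156.59], [-49.26, 127.26], [12.9, 141.05], [-63.56, 243.56], [4.71, 150.69], [-161.64, 161.64]. Speed limits (degrees/s): [159.86, 159.86, 180, 180, 180, 180].

### API

Orientations are given as [roll, pitch, yaw] about the fixed x, y, z axes, in that order (R = Rz(yaw) Ry(pitch) Rx(roll)).
In Python, from rig import * gives the robot as it stands. The module is installed in compiled form; this text tells all that it offers.
- The arm moves only by the tool servo_tool, never from a script. Its argument "increments" is text: rows parted by semicolons, each of 5 numbers parted by spaces: the shift along the tool's x, y, z in mm, then the turn about the tool's z in rad, then the opening in per cent of the stroke, from 0 (shut) to 100 (fully open). A call has 1 to 12 rows; each row shifts and turns the commanded pose from where the row before left it, along the tool's axes as they then stand; what a row does not reach is not made up. A row lasts 1/10 s, in which the tool goes at most 50 mm and 8.59 degrees, less where a joint would pass 70% of its speed; a pose out of reach is approached as far as the arm can. A call is refused whole if a number of a shift passes 50 or a number of a turn 0.15, either way. A call with a gripper value outside its range is refused whole. The fingers move at their own pace and stop on an object; the grip force is fixed at half the most. Time passes only in rows, so rows that do not move let the fingers close. It gives the time, the measured TCP pose, the force, the opening and the grip force at its end, in the units of the state.
- get_state(): the state, without advancing time (a new reading comes with each control period).
- camera(name): name is "scene" or "side" or "wrist"; returns a dict with "img" (384x512x3 uint8, blue, green, red), "mtx" (3x3 intrinsics, pixels), "origin" and "attitude" of the camera in the world; the wrist camera has in their place "hand_eye" (4x4, takes a point from camera to tool coordinates, whose origin is the TCP and whose axes are the flange's). Camera axes: x right, y down, z forward; pixel columns grow to the right and rows downward; lengths in mm; the calibration is good to about 2 mm. The wrist camera is an equidistant fisheye: a pixel r from the principal point sees the ray r / f radians off the axis. A picture is of the moment at which its call begins: read the wrist's pose just before it. There is no depth.
- finish_job(): hands the job in; it is judged then, once.
The state is a dict: "clock": time; "joint_positions": joint angles; "joint_vel": joint speeds; "tau": joint torques, N m; "tcp_pos": TCP position; "ee_rot": TCP orientation; "contact_force": force on the tool from outside, world axes, zero at the start; "moment": the same for the moment, N m; "grip_width": opening from 0.0 (shut) to 1.0 (fully open); "grasp_force": force on a finger pad.
Only numpy, scipy, OpenCV 4.12 (cv2) and the standard library are available. Lean on these libraries where they do the work, as an engineer would, in place of code of your own. Each camera call takes 0.05 s, during which the arm holds its last target. There are 200 camera calls.

### The job

Change the batch of ball knobs in the drying box: swing its lid fully back until it snaps past its catch and stays, tip the tub right over with its side lever so that all the dry knobs drop into the catch tray (put in by hand any that miss), and set the tub level again. Then turn the covered carousel until the compartment with the new ball knobs stands at the opening, put every one of them into the tub and shut the lid. Never tip the tub unless the lid is fully back, leave the discs and the block in the carousel, and do not disturb the bottle or the brush.

Things in the scene. Friction and masses are not known exactly. Their poses are not given: they have to be found in the camera images.
- stand: Warm-air base of the drying box, fixed: a grey housing 106 x 110 mm, 118 mm high, on a steel plate; origin on the table under it, x away from the robot's side (the front, with the air slots, faces -x), y towards the catch tray. The tub lies on it and pivots at y +55 mm, height 124 mm, between two steel posts.
- tub (a joint): Tipping angle of the aluminium tub about its pivot, which runs along the stand's x. 0 = level (rests on its stop), grows as the tub tips sideways over the catch tray (stand +y), 2.15 rad = fully over (stop). Stiff pivot: it stays where it is left; the lever needs 3 to 9 N.
- tub_floor (a point): Point on the tub's inner floor, 55 mm from the pivot (level: stand x 0, y 0, 128 mm above the table); axes of the tub (level: the stand's). Inside: 102 mm in x (+-51), y -59 to +55 mm at the floor and to +85 mm at the rim, where the tray-side wall flares out as a pouring lip; 61 mm deep, walls 4 mm. The open rim is 61 mm above this point.
- tub_grip (a point): Middle of the grip of the tub's tipping lever: a wooden peg 14 mm thick and 52 mm long along the stand's x, sticking out to the front (-x, free end). It is 150 mm from the pivot on the side away from the tray, 30 mm above it and 34 mm in front of the tub (level: stand x -89, y -95 mm, 154 mm above the table). Swings over the top in an arc of 153 mm radius about the pivot.
- lid (a joint): Opening angle of the tub's lid, hinged on the rim away from the robot: with the tub level the hinge line is along the stand's y, at stand x +55 mm and 190 mm above the table. 0 = shut, 2.2 rad = fully back (stop). An over-centre spring is its detent: below about 1.1 rad it pulls shut, beyond that it snaps back to the stop and holds there even with the tub tipped. The grip needs up to 4 N.
- lid_grip (a point): Middle of the lid's T-handle: a wooden bar 16 mm thick and 36 mm long along y, in the plane of the lid, 145 mm from the hinge and 33 mm beyond the lid's front edge (shut: stand x -90, y +12 mm, 193 mm above the table, 3 mm above the hinge line). It can be held by its two ends from above at every lid angle while the lid turns. The lid is 112 x 156 mm, 4 mm thick.
- tray: Fixed wooden catch tray at the pouring side of the drying box, 190 (x) x 180 (y) x 45 mm, walls and floor 5 mm; origin under its middle.
- cover: Fixed clear dust cover and foot of the carousel: a 4 mm clear sheet 330 mm square, top 66 mm above the table, on three corner legs. Origin on the table on the turning axis; the corner x < 30 mm, y > -30 mm (towards the robot and the drying box) is cut away as the opening, whose middle is x -72, y +72 mm: the compartment whose middle is brought there can be picked from.
- rotor_bar (a point): On the turning axis, 92 mm above the table, at the height to grip: a dark wooden handle bar 70 long (along this point's x), 12 wide and 26 mm high (75 to 101 mm above the table) on top of the spindle; turns with the turntable, several turns free either way; it stays where it is left (0.08 N m of friction).
- rotor_bin (a point): Middle of the floor of the compartment that holds the ball knobs, 102 mm from the axis; turns with the turntable. The turntable is a round plywood tray 300 mm across, floor 21 mm and rim 48 mm above the table, rim 5 mm thick, quartered by two low crossed walls, 4 mm thick and 9 mm high above the floor, at 45 degrees to this point's x and y; this compartment lies square across from the handle bar.
- dry1: Dry turned ball knob of pale wood, 32 mm across with a 13 mm flat at foot and top (29 mm tall), about 20 g; origin at its middle, z through foot and top; may be absent. Starts in the shut drying box.
- dry2: Dry turned ball knob of pale wood, 32 mm across with a 13 mm flat at foot and top (29 mm tall), about 20 g; origin at its middle, z through foot and top; may be absent. Starts in the shut drying box.
- dry3: Dry turned ball knob of pale wood, 32 mm across with a 13 mm flat at foot and top (29 mm tall), about 20 g; origin at its middle, z through foot and top; may be absent. Starts in the shut drying box.
- dry4: Dry turned ball knob of pale wood, 32 mm across with a 13 mm flat at foot and top (29 mm tall), about 20 g; origin at its middle, z through foot and top; may be absent. Starts in the shut drying box.
- new1: New turned ball knob of pale wood, 32 mm across with a 13 mm flat at foot and top (29 mm tall), about 20 g; origin at its middle, z through foot and top; may be absent. Starts in one compartment of the carousel.
- new2: New turned ball knob of pale wood, 32 mm across with a 13 mm flat at foot and top (29 mm tall), about 20 g; origin at its middle, z through foot and top; may be absent. Starts in one compartment of the carousel.
- new3: New turned ball knob of pale wood, 32 mm across with a 13 mm flat at foot and top (29 mm tall), about 20 g; origin at its middle, z through foot and top; may be absent. Starts in one compartment of the carousel.
- new4: New turned ball knob of pale wood, 32 mm across with a 13 mm flat at foot and top (29 mm tall), about 20 g; origin at its middle, z through foot and top; may be absent. Starts in one compartment of the carousel.
- disc1: Other stock in the carousel: flat wooden disc, 34 mm across and 9 mm thick; origin under its middle.
- disc2: Other stock in the carousel: flat wooden disc, 34 mm across and 9 mm thick; origin under its middle.
- block1: Other stock in the carousel: small wooden block, 45 x 14 x 14 mm; origin under its middle.
- bottle: Bystander: amber bottle with a yellow cap, 60 mm across, 160 mm high; origin under its middle.
- brush: Bystander: brush lying on the table; origin under its middle.

How it is judged:
By the outcome, as a careful person would: the job done as asked, in the order asked, and still so for the second after the job is handed in, with the robot touching nothing.
Of dry1, dry2, dry3, dry4 only 2 to 4 are there at a start; the rules pass over those that are not, and their reading is None.
Of new1, new2, new3, new4 only 2 to 4 are there at a start; the rules pass over those that are not, and their reading is None.
At some moment in a run one of new1, new2, new3, new4 may be knocked a few centimetres aside while the robot is not near it.
Once in a run the grip may slacken for a moment while it holds something.
It also fails if it takes over 210 s, if anything falls off the work surface, if the arm or the gripper's body presses on something with over 40 N, if the wrist force passes 120 N, or if a joint passes its speed limit or range.

## Working session

There is one attempt and no reset: what is moved stays moved. The work goes in short steps, Python scripts to look and compute and a tool call to move; the robot and the scene stay as the last step left them, time stands still between calls to the robot, and variables do not carry over. Pictures are saved under pics/ and viewed, at most 14 in all, crops included, and the job is handed in when it is done.

Besides the shell and the picture viewer there is one more tool, called in YAML: its name, and indented under it one key for each argument. servo_tool: Moves the arm, as the interface text tells. Its arguments: {"type":"object","properties":{"increments":{"type":"string"}},"required":["increments"]}

```bash
mkdir -p pics
python3 - <<'E'
from rig import *
import cv2,numpy as np
s=get_state();print({k:np.round(v,3).tolist() for k,v in s.items()})
ims=[]
for n in("scene","side"):
    c=camera(n);cv2.imwrite(f"pics/{n}0.png",cv2.resize(c["img"],(800,600),interpolation=cv2.INTER_CUBIC));print(n,c["mtx"],c["origin"],c["attitude"])
c=camera("wrist");print(c["mtx"],c["hand_eye"]);cv2.imwrite("pics/w0.png",c["img"])
print(hold_point_z if 'hold_point_z' in globals() else [k for k in globals() if k[0]!='_'])
E
```

```text
{'clock': 0.0, 'joint_positions': [-75.314, 11.883, 88.402, -0.001, 79.842, -8.623], 'joint_vel': [-0.017, -0.07, 0.017, 0.074, -0.125, 0.057], 'tau': [0.0, -37.088, -28.142, 0.07, 0.036, -0.0], 'tcp_pos': [227.3, -527.309, 204.326], 'ee_rot': [-179.874, -0.018, 23.309], 'contact_force': [0.6, -0.024, 0.283], 'moment': [-0.003, 0.0, 0.002], 'grasp_force': 0.0, 'grip_width': 0.999}
scene [[442.38702932   0.         250.60295749]
 [  0.         442.38702932 200.62082679]
 [  0.           0.           1.        ]] [1169.02183313   55.73786518 1137.15335344] [-148.03826641    0.7546242    95.81399003]
side [[457.44943621   0.         265.26466727]
 [  0.         457.44943621 187.99098972]
 [  0.           0.           1.        ]] [-224.88024419  849.90902006  897.12517405] [-123.62290981    1.24351308 -140.01595116]
[[297.31863964   0.         252.99222162]
 [  0.         297.31863964 192.37776451]
 [  0.           0.           1.        ]] [[ 7.66916572e-04 -9.68774324e-01 -2.47942979e-01  7.14955899e+01]
 [ 9.99999640e-01  8.32674578e-04 -1.60349187e-04 -2.18212959e-01]
 [ 3.61797991e-04 -2.47942767e-01  9.68774614e-01 -1.79079970e+02]
 [ 0.00000000e+00  0.00000000e+00  0.00000000e+00  1.00000000e+00]]
18.8
```

View pics/scene0.png

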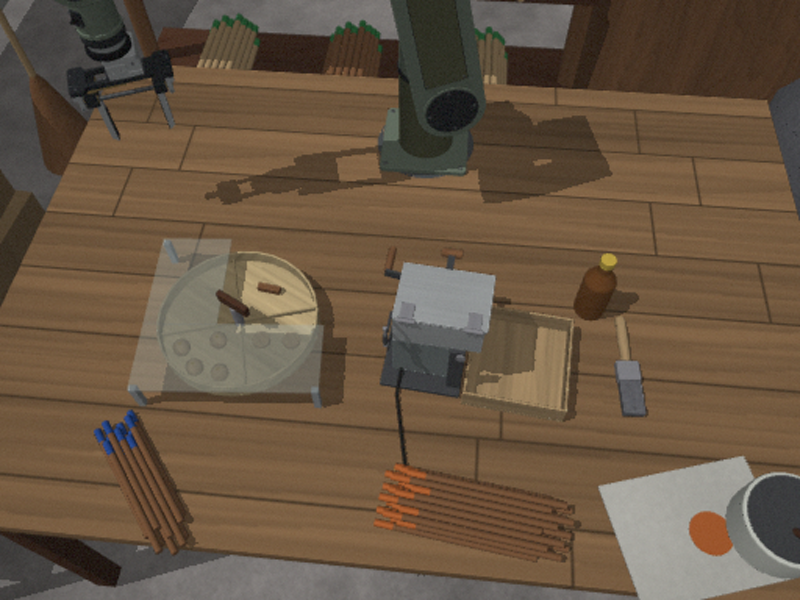

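View pics/side0.png

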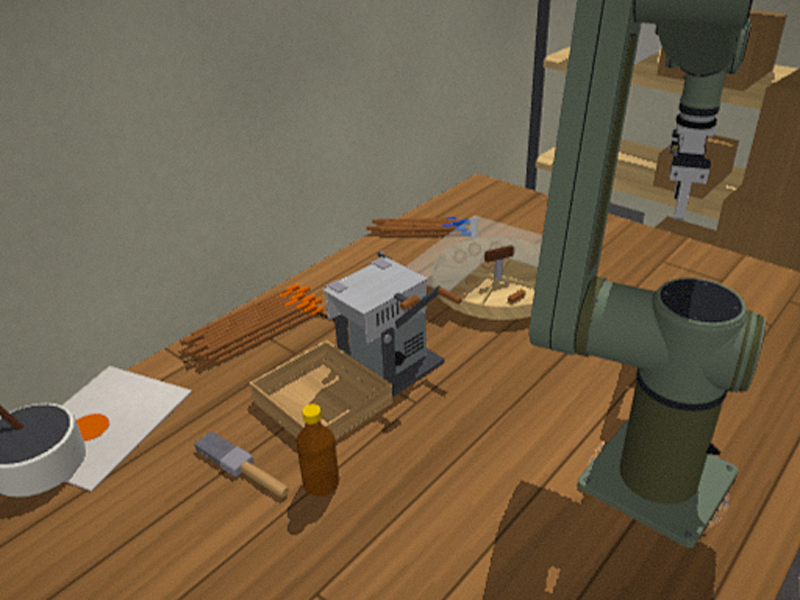

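```bash
cat > h.py <<'E'
from rig import *
import cv2,numpy as np
from scipy.spatial.transform import Rotation as R
def cam(n):
    s=get_state() if n=="wrist" else None
    c=camera(n)
    if s is not None:
        T=np.eye(4);T[:3,:3]=R.from_euler('xyz',s["ee_rot"],degrees=True).as_matrix();T[:3,3]=s["tcp_pos"]
        M=T@np.array(c["hand_eye"]);c["R"],c["o"]=M[:3,:3],M[:3,3]
    else: c["R"],c["o"]=R.from_euler('xyz',c["attitude"],degrees=True).as_matrix(),np.array(c["origin"])
    c["n"]=n;return c
def ray(c,u,v):
    K=c["mtx"];a=np.array([(u-K[0,2])/K[0,0],(v-K[1,2])/K[1,1]])
    if c["n"]=="wrist":
        r=np.hypot(*a)+1e-12;d=np.r_[a/r*np.sin(r),np.cos(r)]
    else: d=np.r_[a,1]
    return c["R"]@d
def at(c,u,v,z):
    d=ray(c,u,v);return c["o"]+d*(z-c["o"][2])/d[2]
def proj(c,P):
    p=(np.asarray(P,float)-c["o"])@c["R"];K=c["mtx"]
    if c["n"]=="wrist":
        q=np.hypot(p[...,0],p[...,1])+1e-9;k=np.arctan2(q,p[...,2])/q
    else:k=1/p[...,2]
    return np.stack([K[0,0]*p[...,0]*k+K[0,2],K[1,1]*p[...,1]*k+K[1,2]],-1)
def crop(c,x,y,w,h,f): return cv2.resize(c["img"][y:y+h,x:x+w],None,fx=f,fy=f,interpolation=cv2.INTER_CUBIC)
E
python3 - <<'E'
from h import *
a=cam("scene");b=cam("side")
A=crop(a,80,150,133,110,3);B=crop(a,235,150,133,110,3);C=crop(b,155,145,200,135,4)
cv2.imwrite("pics/m1.png",np.hstack([A,B]));cv2.imwrite("pics/m2.png",C)
E
```

```text
(no output)
```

View pics/m1.png

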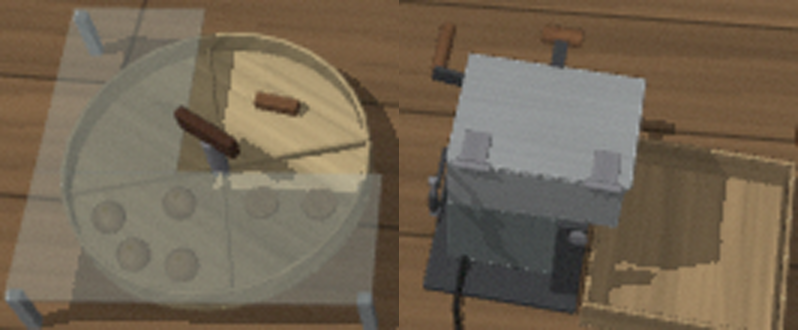

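View pics/m2.png

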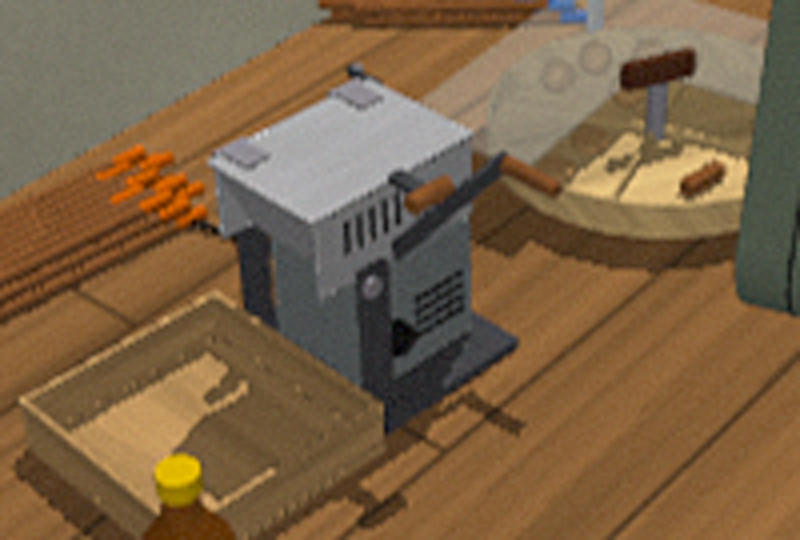

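```bash
cat > fit.py <<'E'
from h import *
from scipy.optimize import least_squares
a=cam("scene");b=cam("side")
def L(u,v):return (80+u/3,150+v/3)
def Rr(u,v):return (235+(u-399)/3,150+v/3)
def S(u,v):return (155+u/4,145+v/4)
def F(u,v):return (u*.64,v*.64)
def fit(name,obs,x0):
    P=np.array([o[1] for o in obs],float)
    def w(p):
        c,s=np.cos(p[2]),np.sin(p[2]);return np.c_[P[:,0]*c-P[:,1]*s+p[0],P[:,0]*s+P[:,1]*c+p[1],P[:,2]]
    def f(p):
        W=w(p);return np.concatenate([proj(o[0],W[i])-o[2] for i,o in enumerate(obs)])
    r=least_squares(f,x0,loss="soft_l1");print(name,r.x[:2].round(1),np.degrees(r.x[2]).round(2),"res",r.fun.round(1));return r.x
cv=fit("cover",[(a,(-165,-165,66),L(75,10)),(a,(-165,-30,66),L(205,10)),(a,(30,165,66),L(381,175)),(a,(165,165,66),L(378,300)),(a,(165,-165,66),L(8,300))],[500,-300,0])
st=fit("stand",[(a,(-57,-66,194),Rr(470,55)),(a,(-57,90,194),Rr(644,78)),(a,(55,90,194),Rr(632,188)),(a,(-90,12,193),Rr(562,35)),(a,(-89,-95,154),Rr(445,47)),
 (b,(-57,90,194),S(314,222)),(b,(-57,-66,194),S(472,132)),(b,(55,90,194),S(213,160)),(b,(-89,-95,154),S(531,174)),(b,(-90,12,193),S(431,194))],[500,0,0])
tr=fit("tray",[(a,(-95,90,45),F(573,318)),(a,(95,90,45),F(566,418)),(a,(95,-90,45),F(463,402)),(b,(95,90,45),S(22,402)),(b,(95,-90,45),S(215,297)),(b,(-95,-90,45),S(384,405))],[500,150,0])
for u,v in((109,217),(180,203),(133,254),(181,265),(261,203),(320,205)):print("knob/disc",at(a,*L(u,v),36)[:2].round(0))
for u,v in((178,112),(237,152)):print("bar",at(a,*L(u,v),98)[:2].round(0))
for u,v in((222,178),(367,143),(232,285),(75,195),(215,45)):print("wall",at(a,*L(u,v),30)[:2].round(0))
print("bottle",at(a,*F(594,315),10)[:2],"cap",at(a,*F(609,260),160)[:2])
E
python3 fit.py
```

```text
cover [ 524.6 -310.2] 5.45 res [-0.2 -0.2  0.2 -0.3  1.3 -1.1 -0.6  0.6 -0.2  0.6]
stand [543.9  54.7] -4.41 res [-0.5 -0.4  0.7  0.1  0.2  0.1 -0.1  0.6 -0.6  0.2 -0.1  0.2  0.6 -0.4
 -1.6  0.2  0.9  0.8 -0.   0.1]
tray [559.8 209.6] -5.06 res [ 0.2  0.6  0.9 -3.5 -0.3 -4.5 -1.  -0.7 -0.1 -2.2 -0.  -1.3]
knob/disc [ 595. -403.]
knob/disc [ 574. -339.]
knob/disc [ 632. -370.]
knob/disc [ 639. -323.]
knob/disc [ 567. -262.]
knob/disc [ 564. -205.]
bar [ 511. -342.]
bar [ 549. -277.]
wall [ 539. -307.]
wall [ 486. -172.]
wall [ 652. -273.]
wall [ 572. -445.]
wall [ 382. -349.]
bottle [438.20812176 355.25688266] cap [419.22735265 347.20475917]
```

servo_tool:
  increments: "0 0 -20 0.121 100;0 0 -20 0.121 100;0 0 -20 0.121 100;0 0 -20 0.121 100;14 -47 0 0 100;14 -47 0 0 100;14 -47 0 0 100;14 -47 0 0 100;14 -47 0 0 100;14 -47 0 0 100;14 -47 0 0 100;14 -47 0 0 100"

```text
clock: 1.55
tcp_pos: [368.5, -160.0, 285.8]
ee_rot: [180.0, -0.1, -4.5]
contact_force: [0.9, 0.1, 0.0]
grip_width: 0.999
grasp_force: 0.0
```

servo_tool:
  increments: "14 -47 0 0 100;14 -47 0 0 100;14 -47 0 0 100;14 -47 0 0 100;14 -47 0 0 100;0 0 0 0 100;0 0 0 0 100"

```text
clock: 2.25
tcp_pos: [455.9, 67.8, 285.2]
ee_rot: [180.0, 0.0, -4.2]
contact_force: [-0.4, -0.9, -0.7]
grip_width: 1.003
grasp_force: 0.0
```

```bash
cat > go.py <<'E'
import sys
from h import *
# go.py x y z yaw : tool deltas from present pose (turn first, then shift)
def go(x,y,z,yaw,s=None):
    s=s or get_state();p=np.array(s["tcp_pos"]);rot=s["ee_rot"]
    d=(yaw-rot[2]+180)%360-180
    Rm=R.from_euler('xyz',[180,0,yaw],degrees=True).as_matrix()
    print("at",p.round(1),np.round(rot,1),"t",round(s["clock"],1),"F",np.round(s["contact_force"],1),"grip",round(s["grip_width"]*94,1),s["grasp_force"],"q6",round(s["joint_positions"][5]),"| turn",round(-np.radians(d),3),"shift",(Rm.T@(np.array([x,y,z])-p)).round(1))
if __name__=="__main__": go(*map(float,sys.argv[1:5]))
E
python3 go.py 455 74 260 -4.4
python3 - <<'E'
from h import *
c=cam("wrist");cv2.imwrite("pics/w1.png",cv2.resize(c["img"],(800,600),interpolation=cv2.INTER_CUBIC))
def stw(l):
    y=np.radians(-4.41);return [543.9+l[0]*np.cos(y)-l[1]*np.sin(y),54.7+l[0]*np.sin(y)+l[1]*np.cos(y),l[2]]
for l in((-90,12,193),(-90,-6,193),(-90,30,193),(-57,-66,194),(-57,90,194),(55,-66,194),(-89,-95,154)):print(l,(proj(c,stw(l))/.64).round(0))
E
```

```text
at [455.9  67.8 285.2] [180.    0.   -4.2] t 2.2 F [-0.4 -0.9 -0.7] grip 94.3 0.0 q6 92 | turn 0.003 shift [-1.3 -6.1 25.2]
(-90, 12, 193) [386. 306.]
(-90, -6, 193) [416. 306.]
(-90, 30, 193) [356. 305.]
(-57, -66, 194) [516. 253.]
(-57, 90, 194) [257. 253.]
(55, -66, 194) [519.  68.]
(-89, -95, 154) [538. 290.]
```

View pics/w1.png

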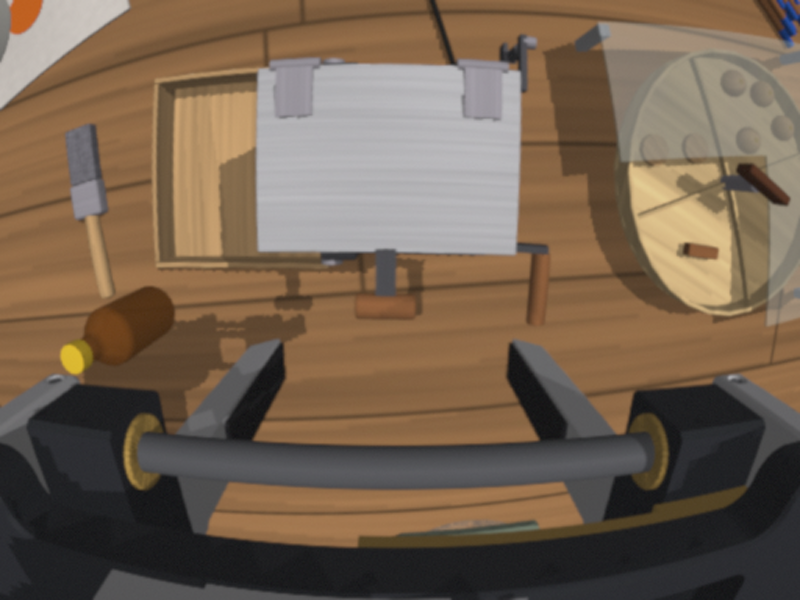

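servo_tool:
  increments: "-1 -6 37 0 100;0 0 37 0 100;0 0 37 0 100;0 0 0 0 60;0 0 0 0 0;0 0 0 0 0;0 0 0 0 0;0 0 0 0 0;0 0 0 0 0"

```text
clock: 3.2
tcp_pos: [456.3, 73.1, 175.5]
ee_rot: [-180.0, -0.1, -4.4]
contact_force: [-0.2, 1.1, 0.2]
grip_width: 0.525
grasp_force: 0.0
```

```bash
python3 go.py 455.1 73.6 174.2 -4.4
python3 -c "
import numpy as np
px,pz=-145,3
for d in range(0,127,9):
    t=np.radians(d);x=-145*np.cos(t)+3*np.sin(t);z=145*np.sin(t)+3*np.cos(t);print(d,round(x-px,1),round(-(z-pz),1));px,pz=x,z"
```

```text
at [456.3  73.1 175.5] [-1.8e+02 -1.0e-01 -4.4e+00] t 3.2 F [-0.2  1.1  0.2] grip 49.3 0.0 q6 93 | turn -0.0 shift [-1.2 -0.4  1.3]
0 0.0 -0.0
9 2.3 -22.6
18 5.8 -22.0
27 9.1 -20.8
36 12.3 -19.2
45 15.1 -17.0
54 17.6 -14.4
63 19.6 -11.5
72 21.2 -8.3
81 22.2 -4.9
90 22.7 -1.3
99 22.6 2.3
108 22.0 5.8
117 20.8 9.1
126 19.2 12.3
```

servo_tool:
  increments: "-1 0 1 0 0;0 0 0 0 0;0 0 0 0 0;0 0 0 0 0;0 0 0 0 0"

```text
clock: 3.7
tcp_pos: [454.6, 74.4, 173.6]
ee_rot: [-179.9, -0.0, -4.4]
contact_force: [0.2, 5.4, 0.3]
grip_width: 0.384
grasp_force: 30.0
```

servo_tool:
  increments: "1 0 -11 0 0;1 0 -11 0 0;3 0 -11 0 0;3 0 -11 0 0;5 0 -10 0 0;5 0 -10 0 0;6 0 -10 0 0;6 0 -9 0 0;7 0 -9 0 0;8 0 -8 0 0;0 0 0 0 0"

```text
clock: 4.8
tcp_pos: [499.2, 70.5, 273.6]
ee_rot: [-179.9, 0.1, -4.4]
contact_force: [-2.2, 5.1, -0.8]
grip_width: 0.382
grasp_force: 30.0
```

servo_tool:
  increments: "9 0 -7 0 0;9 0 -7 0 0;10 0 -6 0 0;10 0 -6 0 0;10 0 -4 0 0;11 0 -4 0 0;11 0 -3 0 0;11 0 -2 0 0;11 0 -1 0 0;12 0 0 0 0;11 0 1 0 0;11 0 1 0 0"

```text
clock: 6.0
tcp_pos: [627.0, 59.2, 312.9]
ee_rot: [179.9, -0.2, -4.4]
contact_force: [0.3, 0.2, 4.2]
grip_width: 0.375
grasp_force: 30.0
```

servo_tool:
  increments: "11 0 3 0 0;11 0 3 0 0;10 0 4 0 0;10 0 5 0 0;10 0 6 0 0;9 0 6 0 0;0 0 0 0 0"

```text
clock: 6.7
tcp_pos: [690.2, 53.6, 285.5]
ee_rot: [179.9, -0.5, -4.5]
contact_force: [4.3, 0.4, 4.7]
grip_width: 0.38
grasp_force: 30.0
```

```bash
python3 go.py 455.1 73.6 174.2 -4.4
```

```text
at [690.2  53.6 285.5] [179.9  -0.5  -4.5] t 6.7 F [4.3 0.4 4.7] grip 35.7 30.01534938812256 q6 92 | turn -0.002 shift [-235.9   -1.9  111.3]
```

servo_tool:
  increments: "0 0 0 0 100;0 0 0 0 100;0 0 0 0 100;0 0 -35 0 100;0 0 -35 0 100;-39 17.5 0 0 80;-39 17.5 0 0 80;-39 17.5 0 0 60;-39 17.5 0 0 60;-39 17.5 0 0 60;-39 17.5 0 0 60;0 0 50 0 60"

```text
clock: 7.9
tcp_pos: [445.6, -33.6, 311.7]
ee_rot: [179.7, -0.9, -4.5]
contact_force: [0.9, -1.0, -0.2]
grip_width: 0.6
grasp_force: 0.0
```

```bash
python3 go.py 447.9 -33.2 135.2 -4.4
python3 - <<'E'
from h import *
c=cam("scene");A=crop(c,220,130,160,150,3);b=cam("wrist")
cv2.imwrite("pics/a1.png",np.hstack([A[:384],b["img"][:,:320]]))
E
```

```text
at [445.6 -33.6 311.7] [179.7  -0.9  -4.5] t 7.9 F [ 0.9 -1.  -0.2] grip 56.4 0.0 q6 79 | turn -0.003 shift [  2.2  -0.5 176.5]
```

View pics/a1.png

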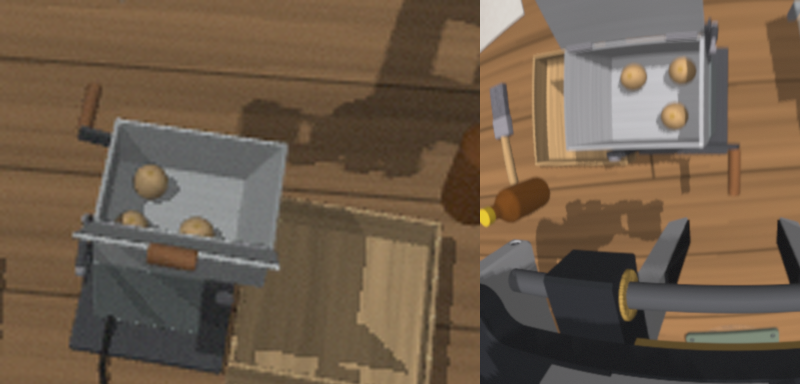

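servo_tool:
  increments: "2 0 45 0 60;0 0 45 0 60;0 0 45 0 60;0 0 41 0 60;0 0 0 0 0;0 0 0 0 0;0 0 0 0 0;0 0 0 0 0;0 0 0 0 0;0 0 0 0 0"

```text
clock: 9.0
tcp_pos: [447.6, -32.4, 130.0]
ee_rot: [179.9, -0.2, -4.4]
contact_force: [-0.6, -0.7, 5.0]
grip_width: 0.145
grasp_force: 30.0
```

```bash
python3 go.py 447.9 -33.2 135.2 -4.4
python3 -c "
import numpy as np
f=lambda d:(153*np.cos(np.radians(168.69-d)),153*np.sin(np.radians(168.69-d)))
py,pz=f(0)
for k in range(1,25):
    y,z=f(k*123.2/24);print(k,round(-(y-py),1),round(-(z-pz),1));py,pz=y,z"
```

```text
at [447.6 -32.4 130. ] [179.9  -0.2  -4.4] t 9.0 F [-0.6 -0.7  5. ] grip 13.6 30.007002353668213 q6 79 | turn -0.0 shift [ 0.4  0.8 -5.2]
1 -3.3 -13.3
2 -4.5 -13.0
3 -5.6 -12.5
4 -6.7 -12.0
5 -7.7 -11.3
6 -8.7 -10.6
7 -9.6 -9.7
8 -10.5 -8.8
9 -11.2 -7.9
10 -11.9 -6.8
11 -12.4 -5.7
12 -12.9 -4.6
13 -13.3 -3.4
14 -13.5 -2.2
15 -13.7 -1.0
16 -13.7 0.2
17 -13.6 1.4
18 -13.4 2.6
19 -13.2 3.8
20 -12.8 5.0
21 -12.3 6.1
22 -11.7 7.2
23 -11.0 8.2
24 -10.2 9.2
```

servo_tool:
  increments: "0 -3.3 -13.3 0 0;0 -4.5 -13 0 0;0 -5.6 -12.5 0 0;0 -6.7 -12 0 0;0 -7.7 -11.3 0 0;0 -8.7 -10.6 0 0;0 -9.6 -9.7 0 0;0 -10.5 -8.8 0 0;0 -11.2 -7.9 0 0;0 0 0 0 0"

```text
clock: 10.0
tcp_pos: [453.5, 32.3, 232.1]
ee_rot: [179.4, -0.4, -4.4]
contact_force: [-4.3, -8.2, 13.6]
grip_width: 0.136
grasp_force: 30.0
```

servo_tool:
  increments: "0 -11.9 -6.8 0 0;0 -12.4 -5.7 0 0;0 -12.9 -4.6 0 0;0 -13.3 -3.4 0 0;0 -13.5 -2.2 0 0;0 -13.7 -1 0 0;0 -13.7 0 0 0;0 0 0 0 0"

```text
clock: 10.8
tcp_pos: [461.9, 127.6, 254.5]
ee_rot: [-180.0, -0.5, -4.4]
contact_force: [2.6, -0.3, 5.9]
grip_width: 0.139
grasp_force: 30.0
```

servo_tool:
  increments: "0 -13.6 1.4 0 0;0 -13.4 2.6 0 0;0 -13.2 3.8 0 0;0 -12.8 5 0 0;0 -12.3 6.1 0 0;0 -11.7 7.2 0 0;0 -11 8.2 0 0;0 -10 9 0 0;0 0 0 0 0;0 0 0 0 0"

```text
clock: 11.8
tcp_pos: [469.2, 224.0, 208.9]
ee_rot: [179.9, -0.4, -4.4]
contact_force: [6.1, -2.7, -2.6]
grip_width: 0.142
grasp_force: 30.0
```

```bash
python3 go.py 447.9 -33.2 135.2 -4.4
python3 - <<'E'
from h import *
c=cam("scene");A=crop(c,220,110,180,170,3);b=cam("side");B=crop(b,140,110,160,160,3)
cv2.imwrite("pics/a2.png",np.hstack([A[:480,:400],B[:480,:400]]))
E
```

```text
at [469.2 224.  208.9] [179.9  -0.4  -4.4] t 11.8 F [ 6.1 -2.7 -2.6] grip 13.3 29.968686997890472 q6 111 | turn -0.001 shift [ -1.5 258.1  73.7]
```

View pics/a2.png

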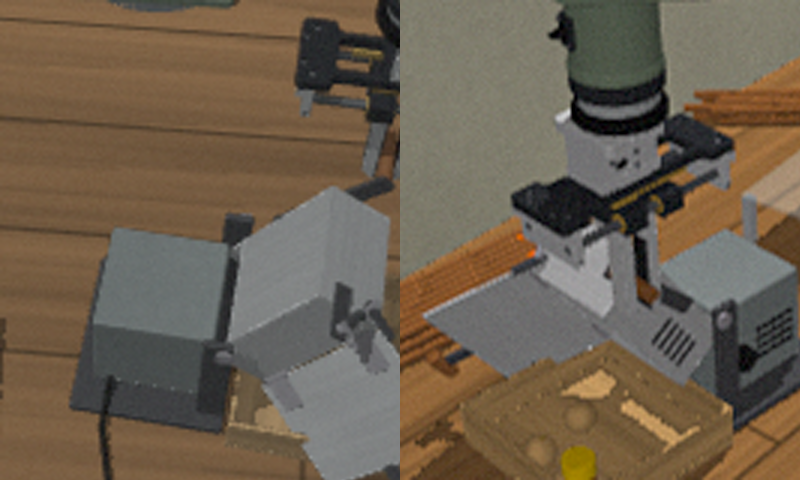

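servo_tool:
  increments: "0 0 0 0 0;0 10 -9 0 0;0 11 -8.2 0 0;0 11.7 -7.2 0 0;0 12.3 -6.1 0 0;0 12.8 -5 0 0;0 13.2 -3.8 0 0;0 13.4 -2.6 0 0;0 13.6 -1.4 0 0;0 0 0 0 0"

```text
clock: 12.9
tcp_pos: [460.7, 128.7, 255.3]
ee_rot: [-179.7, -0.4, -4.5]
contact_force: [-0.9, 4.1, 10.0]
grip_width: 0.139
grasp_force: 30.0
```

servo_tool:
  increments: "0 13.7 0 0 0;0 13.7 1 0 0;0 13.5 2.2 0 0;0 13.3 3.4 0 0;0 12.9 4.6 0 0;0 12.4 5.7 0 0;0 11.9 6.8 0 0;0 11.2 7.9 0 0;0 10.5 8.8 0 0;0 0 0 0 0"

```text
clock: 13.9
tcp_pos: [449.9, 12.8, 209.4]
ee_rot: [179.9, 0.0, -4.5]
contact_force: [4.2, -1.4, -4.6]
grip_width: 0.143
grasp_force: 30.0
```

servo_tool:
  increments: "0 9.6 9.7 0 0;0 8.7 10.6 0 0;0 7.7 11.3 0 0;0 6.7 12 0 0;0 5.6 12.5 0 0;0 4.5 13 0 0;0 3.3 13.3 0 0;0 0 1 0 0;0 0 0 0 0;0 0 0 0 0"

```text
clock: 14.9
tcp_pos: [445.7, -31.9, 126.5]
ee_rot: [179.9, 0.1, -4.4]
contact_force: [1.6, 0.9, -6.7]
grip_width: 0.145
grasp_force: 30.0
```

```bash
python3 go.py 447.9 -33.2 135.2 -4.4
python3 - <<'E'
from h import *
c=cam("scene");A=crop(c,220,110,180,170,3);b=cam("side");B=crop(b,140,140,160,160,3)
cv2.imwrite("pics/a3.png",np.hstack([A[:480,:],B[:480,:260]]))
E
```

```text
at [445.7 -31.9 126.5] [ 1.799e+02  1.000e-01 -4.400e+00] t 14.9 F [ 1.6  0.9 -6.7] grip 13.6 29.990144670009613 q6 79 | turn -0.0 shift [ 2.3  1.1 -8.7]
```

View pics/a3.png

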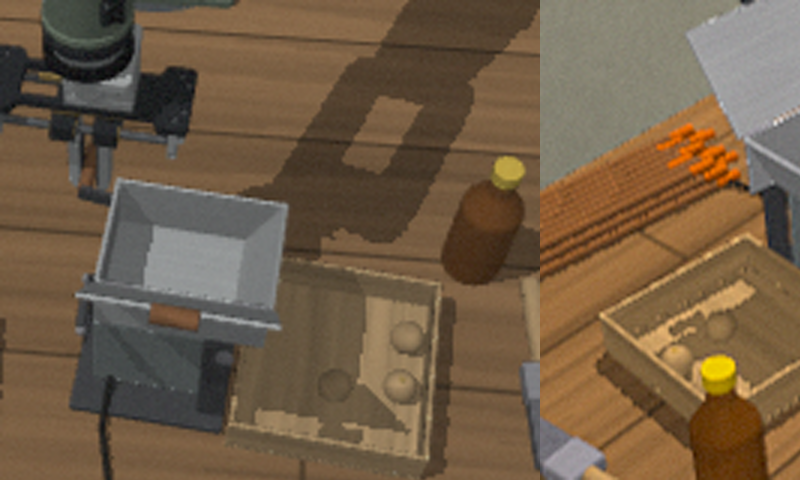

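servo_tool:
  increments: "0 0 0 0 60;0 0 0 0 60;0 0 0 0 60;0 0 -40 0 100;0 0 -40 0.113 100;0 0 -40 0.113 100;0 0 -20 0.113 100;0 0 0 0.113 100"

```text
clock: 15.8
tcp_pos: [449.2, -32.3, 272.7]
ee_rot: [-179.9, -0.6, -30.6]
contact_force: [-0.1, -0.5, 0.4]
grip_width: 0.78
grasp_force: 0.0
```

servo_tool:
  increments: "35 33 0 0 100;35 33 0 0 100;35 33 0 0 100;35 33 0 0 100;35 33 0 0 100;35 33 0 0 100;0 0 0 0 100;0 0 0 0 100"

```text
clock: 16.6
tcp_pos: [527.5, -309.3, 267.0]
ee_rot: [-180.0, 0.1, -30.4]
contact_force: [-1.0, 0.0, -0.3]
grip_width: 0.998
grasp_force: 0.0
```

```bash
python3 go.py 527 -310 76 -30.3
python3 - <<'E'
from h import *
c=cam("wrist");cv2.imwrite("pics/w2.png",cv2.resize(c["img"],(800,600),interpolation=cv2.INTER_CUBIC))
print((proj(c,np.array([[525,-310,101],[525+17.7,-310+30.2,101],[525-17.7,-310-30.2,101]]))/.64).round(0))
np.save("w2.npy",{k:c[k] for k in("R","o","mtx","n")},allow_pickle=True)
E
```

```text
at [ 527.5 -309.3  267. ] [-1.80e+02  1.00e-01 -3.04e+01] t 16.6 F [-1.   0.  -0.3] grip 93.8 0.0 q6 82 | turn -0.002 shift [ -0.    0.9 191. ]
[[398. 281.]
 [352. 281.]
 [444. 281.]]
```

View pics/w2.png

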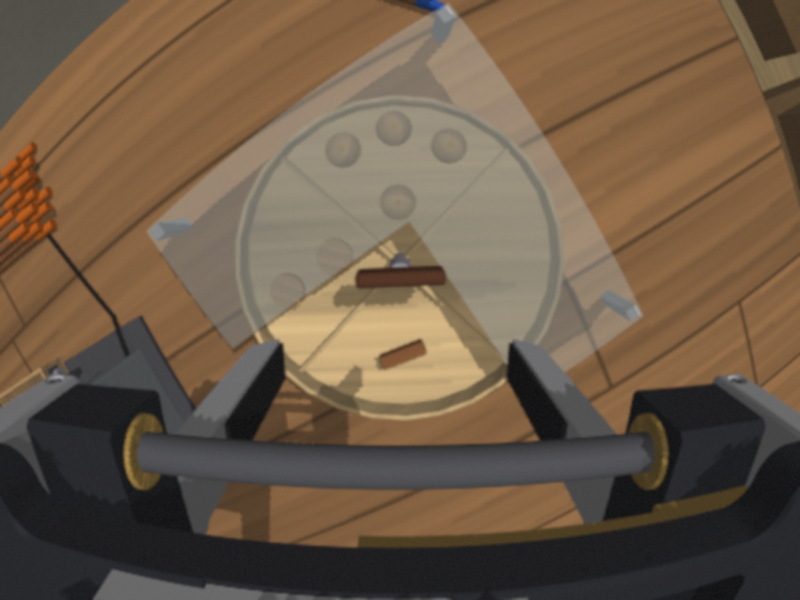

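servo_tool:
  increments: "1 3 48 -0.03 100;0 0 48 0 100;0 0 48 0 100;0 0 47 0 100;0 0 0 0 0;0 0 0 0 0;0 0 0 0 0;0 0 0 0 0;0 0 0 0 0"

```text
clock: 17.55
tcp_pos: [528.7, -314.2, 80.4]
ee_rot: [179.8, -0.4, -28.6]
contact_force: [-2.5, -2.6, 6.2]
grip_width: 0.74
grasp_force: 30.0
```

servo_tool:
  increments: "0 0 0 0 0;0 0 0 0 0"

```text
clock: 17.75
tcp_pos: [528.7, -314.2, 80.4]
ee_rot: [179.8, -0.4, -28.6]
contact_force: [-3.5, -2.6, 7.6]
grip_width: 0.74
grasp_force: 30.0
```

servo_tool:
  increments: "0 0 0 0 100;0 0 0 0 100;0 0 0 0 100;0 0 0 0 100;0 0 0 0 100"

```text
clock: 18.25
tcp_pos: [527.1, -311.1, 76.1]
ee_rot: [-180.0, 0.0, -28.6]
contact_force: [0.4, -0.5, -0.2]
grip_width: 0.998
grasp_force: 0.0
```

servo_tool:
  increments: "0 0 0 0 0;0 0 0 0 0;0 0 0 0 0;0 0 0 0 0"

```text
clock: 18.65
tcp_pos: [526.3, -312.9, 76.3]
ee_rot: [179.8, 0.0, -28.6]
contact_force: [-2.0, -3.4, -2.1]
grip_width: 0.742
grasp_force: 30.0
```

servo_tool:
  increments: "0 0 0 -0.04 0;0 0 0 -0.08 0;0 0 0 -0.1 0;0 0 0 -0.1 0;0 0 0 -0.1 0;0 0 0 -0.1 0;0 0 0 -0.1 0;0 0 0 -0.1 0;0 0 0 -0.1 0;0 0 0 -0.08 0;0 0 0 -0.04 0;0 0 0 0 0"

```text
clock: 19.85
tcp_pos: [526.3, -312.2, 76.2]
ee_rot: [179.9, 0.1, 25.3]
contact_force: [-4.1, -0.7, -1.4]
grip_width: 0.742
grasp_force: 30.0
```

servo_tool:
  increments: "0 0 0 -0.04 0;0 0 0 -0.08 0;0 0 0 -0.1 0;0 0 0 -0.1 0;0 0 0 -0.1 0;0 0 0 -0.1 0;0 0 0 -0.1 0;0 0 0 -0.1 0;0 0 0 -0.1 0;0 0 0 -0.1 0;0 0 0 -0.1 0;0 0 0 -0.1 0"

```text
clock: 21.05
tcp_pos: [525.8, -311.7, 76.1]
ee_rot: [-179.9, -0.0, 89.5]
contact_force: [-7.5, -1.8, 0.3]
grip_width: 0.742
grasp_force: 30.0
```

servo_tool:
  increments: "0 0 0 -0.1 0;0 0 0 -0.1 0;0 0 0 -0.1 0;0 0 0 -0.1 0;0 0 0 -0.1 0;0 0 0 -0.1 0;0 0 0 -0.08 0;0 0 0 -0.06 0;0 0 0 -0.035 0;0 0 0 0 0;0 0 0 0 0"

```text
clock: 22.15
tcp_pos: [525.2, -311.9, 76.1]
ee_rot: [-179.9, -0.2, 133.7]
contact_force: [-6.6, -3.6, 1.8]
grip_width: 0.746
grasp_force: 30.0
```

servo_tool:
  increments: "0 0 0 -0.06 0;0 0 0 -0.055 0;0 0 0 0 0;0 0 0 0 100;0 0 0 0 100;0 0 0 0 100;0 0 0 0 100;0 0 -40 0 100;0 0 -50 0 100;0 0 -50 0 100;0 0 -30 0 100"

```text
clock: 23.25
tcp_pos: [528.8, -312.3, 251.7]
ee_rot: [180.0, 0.4, 140.4]
contact_force: [-0.2, -1.1, 0.9]
grip_width: 0.998
grasp_force: 0.0
```

```bash
python3 go.py 453 -240 200 -40
python3 - <<'E'
from h import *
c=cam("scene");b=cam("wrist")
cv2.imwrite("pics/a4.png",np.hstack([crop(c,80,130,140,130,3)[:384],b["img"][:,:380]]))
E
```

```text
at [ 528.8 -312.3  251.7] [180.    0.4 140.4] t 23.2 F [-0.2 -1.1  0.9] grip 93.8 0.0 q6 -89 | turn -3.134 shift [-104.6   -6.6   51.7]
```

View pics/a4.png

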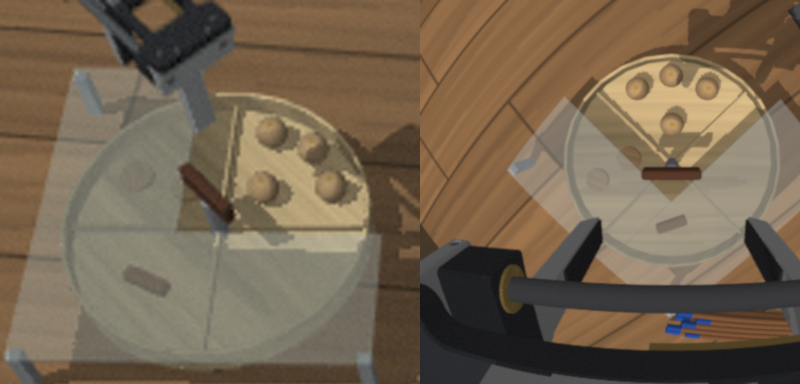

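Run:
```python
from h import *
c=cam("wrist");a=cam("scene")
for u,v in((217,87),(251,74),(287,87),(252,123)):print("w",at(c,u,v,36)[:2].round(1))
for u,v in((271,131),(314,147),(330,185),(263,186)):print("s",at(a,80+u/3,130+v/3,36)[:2].round(1))
```

```text
w [ 414.3 -279.2]
w [ 429.8 -233.9]
w [ 473.  -208.2]
w [ 481.2 -274.7]
s [ 413.1 -282.7]
s [ 428.6 -235.3]
s [ 472.5 -211.2]
s [ 479.8 -277.4]
```

```bash
cat > det.py <<'E'
from h import *
def det(c,z=36,box=(370,520,-310,-180)):
    K=6/ np.hypot(0,1)
    f=3;g=cv2.cvtColor(c["img"],cv2.COLOR_BGR2GRAY);g=cv2.resize(g,None,fx=f,fy=f,interpolation=cv2.INTER_CUBIC);g=cv2.GaussianBlur(g,(0,0),2)
    m=np.array([(box[0]+box[1])/2,(box[2]+box[3])/2,z]);r=f*np.linalg.norm(proj(c,m+[0,16,0])-proj(c,m))
    C=cv2.HoughCircles(g,cv2.HOUGH_GRADIENT,1,1.5*r,param1=80,param2=14,minRadius=int(r*.8),maxRadius=int(r*1.25))
    out=[]
    for u,v,q in (C[0] if C is not None else []):
        p=at(c,(u+.5)/f-.5,(v+.5)/f-.5,z)
        if box[0]<p[0]<box[1] and box[2]<p[1]<box[3]: out.append([*p[:2].round(0),round(float(q/r),2)])
    return out
if __name__=="__main__":
    for n in("wrist","scene"):print(n,det(cam(n)))
E
python3 det.py; python3 go.py 481 -276 24 140.4
```

```text
wrist [[np.float64(430.0), np.float64(-235.0), 0.99], [np.float64(415.0), np.float64(-281.0), 0.96], [np.float64(474.0), np.float64(-209.0), 0.99], [np.float64(479.0), np.float64(-276.0), 1.14]]
scene [[np.float64(485.0), np.float64(-261.0), 0.78], [np.float64(432.0), np.float64(-235.0), 0.93]]
at [ 526.1 -310.5  244. ] [180.   -0.2 140.4] t 23.6 F [-0.1 -0.5 -0.5] grip 94.0 0.0 q6 -89 | turn 0.0 shift [ 56.8  -2.2 220. ]
```

servo_tool:
  increments: "29 -1 0 0 55;28 -1 45 0 55;0 0 45 0 55;0 0 45 0 55;0 0 43 0 55;0 0 30 0 55;0 0 10 0 55;0 0 0 0 0;0 0 0 0 0;0 0 0 0 0;0 0 0 0 0"

```text
clock: 24.65
tcp_pos: [484.5, -278.7, 33.0]
ee_rot: [180.0, 0.2, 140.4]
contact_force: [-0.0, 0.7, -0.7]
grip_width: 0.316
grasp_force: 30.0
```

```bash
python3 go.py 526.1 -310.5 244 140.4
```

```text
at [ 484.5 -278.7   33. ] [180.    0.2 140.4] t 24.6 F [-0.   0.7 -0.7] grip 29.7 30.000158324328368 q6 -89 | turn 0.0 shift [ -52.3    2.  -211. ]
```

servo_tool:
  increments: "0 0 0 0 50;0 0 0 0 50;0 0 0 0 50;0 0 0 0 50;0 0 0 0 0;0 0 0 0 0;0 0 0 0 0;0 0 0 0 0"

```text
clock: 25.45
tcp_pos: [483.1, -277.7, 30.9]
ee_rot: [180.0, -0.0, 140.4]
contact_force: [-0.3, 0.7, 0.1]
grip_width: 0.321
grasp_force: 30.0
```

```bash
python3 go.py 526.1 -310.5 244 140.4;python3 -c "
import numpy as np
y=np.radians(-4.41)
for a,b in((33,-23),(0,-23),(-33,-23),(0,27)):print(a,b,543.9+a*np.cos(y)-b*np.sin(y),54.7+a*np.sin(y)+b*np.cos(y))"
```

```text
at [ 483.1 -277.7   30.9] [180.   -0.  140.4] t 25.4 F [-0.3  0.7  0.1] grip 30.2 30.000019344093765 q6 -89 | turn 0.0 shift [ -54.     2.1 -213.1]
33 -23 575.0337584061823 29.230624516775556
0 -23 542.1314599537102 31.768095017973998
-33 -23 509.229161501238 34.30556551917244
0 27 545.9761122282532 81.62006237020444
```

servo_tool:
  increments: "0 0 0 0 50;0 0 0 0 50;0 0 0 0 50;3 0 6 0 50;0 0 0 0 50;0 0 0 0 0;0 0 0 0 0;0 0 0 0 0;0 0 0 0 0"

```text
clock: 26.35
tcp_pos: [481.0, -275.9, 25.1]
ee_rot: [180.0, 0.0, 140.4]
contact_force: [-1.2, 0.3, 0.9]
grip_width: 0.322
grasp_force: 30.0
```

```bash
python3 go.py 575 29 240 175.6
```

```text
at [ 481.  -275.9   25.1] [180.    0.  140.4] t 26.4 F [-1.2  0.3  0.9] grip 30.3 30.000012517848518 q6 -89 | turn -0.614 shift [ -70.4  311.2 -214.9]
```

servo_tool:
  increments: "0 0 -25 0 0;0 0 -40 0 0;0 0 -50 -0.12 0;0 0 -50 -0.12 0;0 0 -50 -0.12 0;0 0 0 -0.12 0;0 0 0 -0.134 0;-12 43 0 0 0;-12 43 0 0 0;-12 43 0 0 0;-12 43 0 0 0;0 0 0 0 0"

```text
clock: 27.55
tcp_pos: [543.0, -103.1, 240.1]
ee_rot: [179.9, 0.0, 176.0]
contact_force: [0.7, -1.4, 0.7]
grip_width: 0.321
grasp_force: 30.0
```

```bash
python3 go.py 575 29 240 175.6
```

```text
at [ 543.  -103.1  240.1] [179.9   0.  176. ] t 27.6 F [ 0.7 -1.4  0.7] grip 30.1 30.000516641739523 q6 -106 | turn 0.007 shift [-2.180e+01  1.342e+02  1.000e-01]
```

servo_tool:
  increments: "-7 45 0 0.007 0;-7 45 0 0 0;-7 44 0 0 0;0 0 0 0 0;0 0 40 0 0;0 0 40 0 0;0 0 20 0 0;0 0 0 0 0;0 0 0 0 0"

```text
clock: 28.45
tcp_pos: [573.9, 22.6, 140.4]
ee_rot: [-180.0, 0.0, 175.1]
contact_force: [0.8, -0.2, -0.9]
grip_width: 0.32
grasp_force: 30.0
```

servo_tool:
  increments: "0 0 0 0 43;0 0 0 0 43;0 0 0 0 43;0 0 -20 0 43;0 0 -40 0 43;0 0 -50 0 43;0 0 0 0 43;0 0 0 0 43"

```text
clock: 29.25
tcp_pos: [575.1, 23.8, 252.7]
ee_rot: [-180.0, 0.3, 175.2]
contact_force: [-0.0, -0.2, -0.0]
grip_width: 0.426
grasp_force: 0.0
```

```bash
python3 go.py 526 -310.5 244 140.4
```

```text
at [575.1  23.8 252.7] [-180.     0.3  175.2] t 29.2 F [-0.  -0.2 -0. ] grip 40.0 0.0 q6 -91 | turn 0.608 shift [-175.3 -288.9    8.7]
```

servo_tool:
  increments: "0 0 0 0.131 43;0 0 0 0.131 43;0 0 0 0.131 43;0 0 0 0.131 43;0 0 0 0.131 43;0 0 0 0.134 43;-27 -37 0 0 43;-27 -37 0 0 43;-27 -37 0 0 43;-27 -37 0 0 43"

```text
clock: 30.25
tcp_pos: [528.0, -154.8, 247.7]
ee_rot: [-179.9, -0.2, 130.0]
contact_force: [1.3, -0.4, -0.1]
grip_width: 0.427
grasp_force: 0.0
```

servo_tool:
  increments: "-28 -37 0 0 43;-28 -37 0 0 43;-28 -37 0 0 43;0 0 0 0 43;0 0 0 0 43;0 0 0 0 43"

```text
clock: 30.85
tcp_pos: [498.3, -288.3, 248.6]
ee_rot: [-180.0, -0.2, 130.0]
contact_force: [0.5, 0.3, 0.2]
grip_width: 0.43
grasp_force: 0.0
```

```bash
python3 det.py; python3 go.py 415 -281 60 130
```

```text
wrist [[np.float64(415.0), np.float64(-280.0), 0.98], [np.float64(431.0), np.float64(-236.0), 0.96], [np.float64(474.0), np.float64(-209.0), 1.0], [np.float64(393.0), np.float64(-308.0), 1.18], [np.float64(497.0), np.float64(-190.0), 0.89], [np.float64(464.0), np.float64(-292.0), 0.99]]
scene [[np.float64(431.0), np.float64(-236.0), 0.95], [np.float64(473.0), np.float64(-210.0), 1.09]]
at [ 498.9 -288.   249.4] [ 1.800e+02 -1.000e-01  1.301e+02] t 30.9 F [ 0.  -0.3 -0. ] grip 40.4 0.0 q6 -79 | turn 0.002 shift [ 59.3 -59.7 189.4]
```

servo_tool:
  increments: "30 -30 0 0 43;29 -30 0 0 43;0 0 45 0 43;0 0 45 0 43;0 0 45 0 43;0 0 45 0 43;0 0 9 0 43;0 0 0 0 43;0 0 0 0 43;0 0 0 0 43"

```text
clock: 31.95
tcp_pos: [416.9, -284.7, 63.8]
ee_rot: [180.0, 0.3, 130.0]
contact_force: [-0.1, 0.2, 0.0]
grip_width: 0.431
grasp_force: 0.0
```

```bash
python3 go.py 415 -280.5 26 130
```

```text
at [ 416.9 -284.7   63.8] [180.    0.3 130. ] t 31.9 F [-0.1  0.2  0. ] grip 40.5 0.0 q6 -84 | turn 0.0 shift [ 4.4  1.2 37.8]
```

servo_tool:
  increments: "4 1 0 0 43;0 0 20 0 43;0 0 14 0 43;0 0 4 0 43;0 0 0 0 43;0 0 0 0 43;0 0 0 0 0;0 0 0 0 0;0 0 0 0 0;0 0 0 0 0"

```text
clock: 32.95
tcp_pos: [413.6, -279.9, 23.8]
ee_rot: [180.0, 0.1, 130.0]
contact_force: [0.3, -0.0, 5.4]
grip_width: 0.322
grasp_force: 30.0
```

```bash
python3 go.py 542 31 240 175.6
```

```text
at [ 413.6 -279.9   23.8] [1.8e+02 1.0e-01 1.3e+02] t 33.0 F [ 0.3 -0.   5.4] grip 30.3 30.00110015971586 q6 -84 | turn -0.796 shift [-104.2  319.8 -216.2]
```

servo_tool:
  increments: "0 0 -25 0 0;0 0 -40 0 0;0 0 -50 -0.133 0;0 0 -50 -0.133 0;0 0 -50 -0.133 0;0 0 -1 -0.133 0;0 0 0 -0.133 0;0 0 0 -0.133 0;-14 46 0 0 0;-15 46 0 0 0;-15 46 0 0 0;0 0 0 0 0"

```text
clock: 34.15
tcp_pos: [468.2, -140.0, 238.6]
ee_rot: [179.9, -0.0, 176.1]
contact_force: [-0.4, -0.6, -0.9]
grip_width: 0.322
grasp_force: 30.0
```

servo_tool:
  increments: "-15 46 0 0 0;-15 46 0 0 0;-15 45 0 0 0;-15 45 0 0 0;0 0 0 0 0;0 0 0 0 0"

```text
clock: 34.75
tcp_pos: [540.3, 32.0, 238.3]
ee_rot: [-179.9, -0.1, 175.8]
contact_force: [0.6, -0.1, -0.7]
grip_width: 0.321
grasp_force: 30.0
```

```bash
python3 go.py 542 31 140 175.6
```

```text
at [540.3  32.  238.3] [-1.799e+02 -1.000e-01  1.758e+02] t 34.8 F [ 0.6 -0.1 -0.7] grip 30.2 29.999946341849864 q6 -92 | turn 0.004 shift [-1.8 -0.9 98.3]
```

Run:
```python
from det import *
print(det(cam("scene"),144,(485,605,-10,140)))
print(det(cam("wrist"),144,(485,605,-10,140)))
c=cam("scene");cv2.imwrite("pics/a5.png",crop(c,225,140,120,120,4))
```

```text
[]
[[np.float64(574.0), np.float64(22.0), 0.87]]
```

View pics/a5.png

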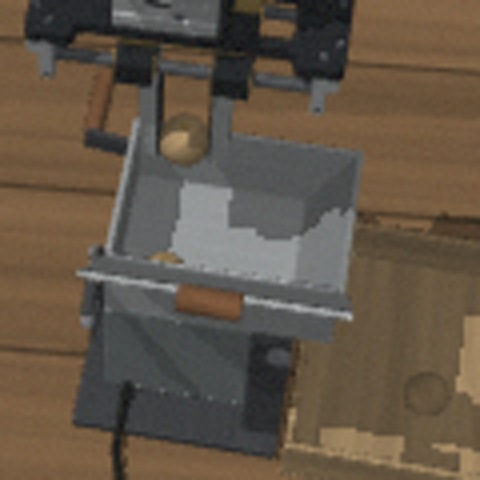

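servo_tool:
  increments: "2 0 40 0 0;0 0 40 0 0;0 0 18 0 0;0 0 0 0 0;0 0 0 0 0;0 0 0 0 43;0 0 0 0 43;0 0 0 0 43;0 0 -20 0 43;0 0 -40 0 43;0 0 -50 0 43;0 0 0 0 43"

```text
clock: 36.1
tcp_pos: [543.8, 31.8, 260.3]
ee_rot: [-180.0, 1.0, 175.7]
contact_force: [0.2, -0.1, 1.7]
grip_width: 0.427
grasp_force: 0.0
```

```bash
python3 go.py 510 -290 245 153
```

```text
at [543.8  31.8 260.3] [-180.     1.   175.7] t 36.1 F [ 0.2 -0.1  1.7] grip 40.1 0.0 q6 -91 | turn 0.397 shift [-116.  -302.1   15.3]
```

servo_tool:
  increments: "0 0 0 0.133 43;0 0 0 0.132 43;0 0 0 0.132 43;-16 -43 2 0 43;-16 -43 2 0 43;-16 -43 2 0 43;-17 -43 2 0 43;-17 -43 2 0 43;-17 -43 0 0 43;-17 -44 0 0 43;0 0 0 0 43;0 0 0 0 43"

```text
clock: 37.3
tcp_pos: [504.3, -290.3, 240.6]
ee_rot: [180.0, -0.0, 152.8]
contact_force: [0.5, 0.6, -0.4]
grip_width: 0.426
grasp_force: 0.0
```

```bash
python3 det.py; python3 go.py 474 -209 62 153
```

```text
wrist [[np.float64(474.0), np.float64(-209.0), 0.99], [np.float64(431.0), np.float64(-234.0), 1.0], [np.float64(393.0), np.float64(-308.0), 0.88], [np.float64(497.0), np.float64(-191.0), 0.84]]
scene [[np.float64(430.0), np.float64(-235.0), 1.02], [np.float64(479.0), np.float64(-305.0), 1.0]]
at [ 504.8 -288.5  240.8] [180.  -0. 153.] t 37.4 F [ 0.6 -0.3 -0.2] grip 40.1 0.0 q6 -101 | turn 0.0 shift [ 63.6  56.9 178.8]
```

servo_tool:
  increments: "32 28 0 0 43;32 29 0 0 43;0 0 45 0 43;0 0 45 0 43;0 0 45 0 43;0 0 44 0 43;0 0 0 0 43;0 0 0 0 43;0 0 0 0 43;0 0 0 0 43"

```text
clock: 38.4
tcp_pos: [476.0, -210.9, 65.1]
ee_rot: [-180.0, 0.3, 153.0]
contact_force: [-0.0, 0.2, -0.2]
grip_width: 0.43
grasp_force: 0.0
```

```bash
python3 go.py 474 -209 25 153
```

```text
at [ 476.  -210.9   65.1] [-180.     0.3  153. ] t 38.4 F [-0.   0.2 -0.2] grip 40.4 0.0 q6 -96 | turn 0.0 shift [ 2.7  0.8 40.1]
```

servo_tool:
  increments: "3 1 0 0 43;0 0 20 0 43;0 0 14 0 43;0 0 4 0 43;0 0 0 0 43;0 0 0 0 43;0 0 0 0 0;0 0 0 0 0;0 0 0 0 0;0 0 0 0 0"

```text
clock: 39.4
tcp_pos: [471.1, -206.9, 24.1]
ee_rot: [180.0, -0.1, 153.0]
contact_force: [0.2, 0.9, 2.3]
grip_width: 0.321
grasp_force: 30.0
```

```bash
python3 go.py 507 35 240 175.6
```

```text
at [ 471.1 -206.9   24.1] [ 1.80e+02 -1.00e-01  1.53e+02] t 39.4 F [0.2 0.9 2.3] grip 30.2 30.000508025404997 q6 -96 | turn -0.395 shift [ -17.2  243.9 -215.9]
```

servo_tool:
  increments: "0 0 -25 0 0;0 0 -40 0 0;0 0 -50 -0.132 0;0 0 -50 -0.132 0;0 0 -50 -0.131 0;-3 40 -1 0 0;-3 41 0 0 0;-3 41 0 0 0;-4 41 0 0 0;-3 41 0 0 0;-3 40 0 0 0;0 0 0 0 0"

```text
clock: 40.6
tcp_pos: [508.7, 38.8, 239.7]
ee_rot: [179.9, -0.0, 176.0]
contact_force: [-0.4, -0.5, -0.1]
grip_width: 0.321
grasp_force: 30.0
```

```bash
python3 go.py 508 34 140 175.6;python3 - <<'E'
from det import *
print(det(cam("wrist"),144,(485,605,-10,140)))
E
```

```text
at [508.7  38.8 239.7] [179.9  -0.  176. ] t 40.6 F [-0.4 -0.5 -0.1] grip 30.1 30.000434767571278 q6 -91 | turn 0.006 shift [ 0.3 -4.8 99.7]
[]
```

servo_tool:
  increments: "0 -4 40 0 0;0 0 40 0 0;0 0 18 0 0;0 0 0 0 0;0 0 0 0 0"

```text
clock: 41.15
tcp_pos: [508.8, 29.4, 142.3]
ee_rot: [-180.0, -0.0, 175.5]
contact_force: [0.4, -0.6, 0.0]
grip_width: 0.324
grasp_force: 30.0
```

servo_tool:
  increments: "0 0 0 0 43;0 0 0 0 43;0 0 0 0 43;0 0 -20 0 43;0 0 -40 0 43;0 0 -50 0 43;0 0 0 0 43;0 0 0 0 43"

```text
clock: 41.95
tcp_pos: [510.0, 30.3, 254.3]
ee_rot: [-180.0, 0.3, 175.6]
contact_force: [-0.8, 0.7, 0.6]
grip_width: 0.435
grasp_force: 0.0
```

```bash
python3 go.py 500 -290 245 141.4
```

```text
at [510.   30.3 254.3] [-180.     0.3  175.6] t 42.0 F [-0.8  0.7  0.6] grip 40.9 0.0 q6 -92 | turn 0.597 shift [-192.  -256.6    9.3]
```

servo_tool:
  increments: "0 0 0 0.12 43;0 0 0 0.12 43;0 0 0 0.12 43;0 0 0 0.12 43;0 0 0 0.117 43;-27 -36 1 0 43;-27 -36 2 0 43;-27 -37 2 0 43;-27 -37 2 0 43;-28 -37 2 0 43;-28 -37 0 0 43;-28 -37 0 0 43"

```text
clock: 43.15
tcp_pos: [497.0, -291.2, 240.6]
ee_rot: [180.0, -0.2, 141.4]
contact_force: [1.0, 0.3, -0.5]
grip_width: 0.431
grasp_force: 0.0
```

servo_tool:
  increments: "0 0 0 0 43;0 0 0 0 43;0 0 0 0 43"

```text
clock: 43.45
tcp_pos: [497.9, -288.8, 241.6]
ee_rot: [180.0, -0.2, 141.4]
contact_force: [-0.1, 0.4, -0.0]
grip_width: 0.432
grasp_force: 0.0
```

```bash
python3 det.py; python3 go.py 430.5 -235 62 141.4
```

```text
wrist [[np.float64(431.0), np.float64(-235.0), 0.98], [np.float64(397.0), np.float64(-308.0), 1.1], [np.float64(505.0), np.float64(-292.0), 1.22], [np.float64(470.0), np.float64(-191.0), 1.16]]
scene [[np.float64(428.0), np.float64(-237.0), 1.02]]
at [ 498.4 -288.6  242.4] [ 1.800e+02 -1.000e-01  1.415e+02] t 43.5 F [-0.4  0.6 -0.1] grip 40.4 0.0 q6 -90 | turn 0.002 shift [ 86.5  -0.5 180.4]
```

servo_tool:
  increments: "43 0 0 0 43;44 0 0 0 43;0 0 45 0 43;0 0 45 0 43;0 0 45 0 43;0 0 45 0 43;0 0 0 0 43;0 0 0 0 43;0 0 0 0 43;0 0 0 0 43"

```text
clock: 44.55
tcp_pos: [432.7, -237.5, 66.0]
ee_rot: [-180.0, 0.3, 141.4]
contact_force: [1.3, 0.1, -0.1]
grip_width: 0.424
grasp_force: 0.0
```

```bash
python3 go.py 430.5 -235 25 141.4
```

```text
at [ 432.7 -237.5   66. ] [-180.     0.3  141.4] t 44.5 F [ 1.3  0.1 -0.1] grip 39.9 0.0 q6 -90 | turn 0.0 shift [ 3.3  0.6 41. ]
```

servo_tool:
  increments: "3 1 0 0 43;0 0 20 0 43;0 0 14 0 43;0 0 5 0 43;0 0 0 0 43;0 0 0 0 43;0 0 0 0 0;0 0 0 0 0;0 0 0 0 0;0 0 0 0 0"

```text
clock: 45.55
tcp_pos: [429.4, -233.9, 24.8]
ee_rot: [-180.0, 0.1, 141.4]
contact_force: [-0.2, 1.1, 4.2]
grip_width: 0.323
grasp_force: 30.0
```

```bash
python3 go.py 546 82 240 175.6
```

```text
at [ 429.4 -233.9   24.8] [-1.800e+02  1.000e-01  1.414e+02] t 45.5 F [-0.2  1.1  4.2] grip 30.4 30.00101908607121 q6 -90 | turn -0.597 shift [ -92.   323.9 -215.2]
```

servo_tool:
  increments: "0 0 -25 0 0;0 0 -40 0 0;0 0 -50 -0.12 0;0 0 -50 -0.12 0;0 0 -50 -0.12 0;0 0 0 -0.12 0;0 0 0 -0.117 0;-13 46 0 0 0;-13 46 0 0 0;-13 46 0 0 0;-13 46 0 0 0;0 0 0 0 0"

```text
clock: 46.75
tcp_pos: [495.4, -48.7, 238.6]
ee_rot: [179.9, -0.0, 176.0]
contact_force: [-0.2, -0.7, -0.4]
grip_width: 0.321
grasp_force: 30.0
```

servo_tool:
  increments: "-13 47 0 0 0;-13 47 0 0 0;-14 46 0 0 0;0 0 0 0 0;0 0 0 0 0"

```text
clock: 47.25
tcp_pos: [545.0, 82.8, 238.3]
ee_rot: [-179.9, -0.1, 175.7]
contact_force: [-0.0, 0.4, 0.6]
grip_width: 0.325
grasp_force: 30.0
```

```bash
python3 go.py 546 82 140 175.6;python3 - <<'E'
from det import *
c=cam("scene");w=cam("wrist");cv2.imwrite("pics/a6.png",np.hstack([crop(c,225,140,100,96,4),w["img"][:,60:460]]))
E
```

```text
at [545.   82.8 238.3] [-1.799e+02 -1.000e-01  1.757e+02] t 47.2 F [-0.   0.4  0.6] grip 30.5 30.000015464925127 q6 -86 | turn 0.002 shift [-1.1 -0.7 98.3]
```

View pics/a6.png

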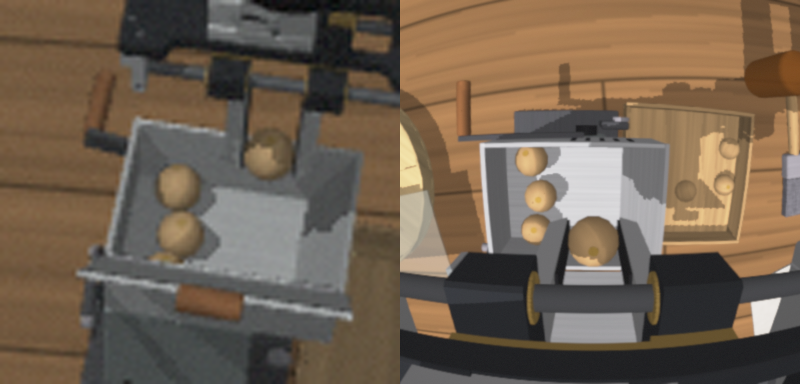

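servo_tool:
  increments: "-1 0 40 0 0;0 0 40 0 0;0 0 18 0 0;0 0 0 0 0;0 0 0 0 0;0 0 0 0 43;0 0 0 0 43;0 0 0 0 43;0 0 -20 0 43;0 0 -40 0 43;0 0 -50 0 43;0 0 -50 0 43"

```text
clock: 48.55
tcp_pos: [545.8, 82.7, 302.9]
ee_rot: [-180.0, -0.0, 175.6]
contact_force: [0.0, -0.0, 1.3]
grip_width: 0.429
grasp_force: 0.0
```

servo_tool:
  increments: "0 0 -50 0 70;0 0 0 0 100;-36 -4 0 0 100;-37 -5 0 0 100;-37 -5 0 0 100;-37 -5 0 0 100;0 0 0 0 100;0 0 0 0 100;0 0 0 0 100"

```text
clock: 49.45
tcp_pos: [690.6, 52.8, 351.5]
ee_rot: [180.0, 0.0, 175.6]
contact_force: [-0.2, -0.4, -0.1]
grip_width: 1.003
grasp_force: 0.0
```

```bash
python3 go.py 690 54 286 175.6;python3 - <<'E'
from det import *
c=cam("scene");w=cam("wrist");cv2.imwrite("pics/a7.png",np.hstack([crop(c,225,120,100,96,4),w["img"][:,60:460]]))
E
```

```text
at [690.6  52.8 351.5] [180.    0.  175.6] t 49.5 F [-0.2 -0.4 -0.1] grip 94.3 0.0 q6 -88 | turn 0.001 shift [ 0.7  1.1 65.5]
```

View pics/a7.png

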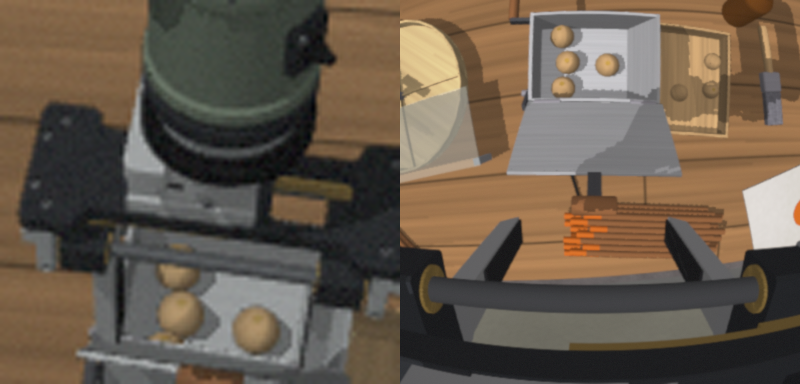

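servo_tool:
  increments: "0 1 35 0 100;0 0 30 0 100;0 0 0 0 100;0 0 0 0 100;0 0 0 0 0;0 0 0 0 0;0 0 0 0 0;0 0 0 0 0;0 0 0 0 0;0 0 0 0 0;0 0 0 0 0"

```text
clock: 50.65
tcp_pos: [691.5, 53.3, 285.9]
ee_rot: [-180.0, -0.0, 175.6]
contact_force: [0.1, -0.2, -0.2]
grip_width: 0.441
grasp_force: 0.0
```

```bash
python3 go.py 690 54 286 175.6
```

```text
at [691.5  53.3 285.9] [-180.    -0.   175.6] t 50.6 F [ 0.1 -0.2 -0.2] grip 41.4 0.0 q6 -88 | turn -0.0 shift [ 1.5  0.6 -0.1]
```

servo_tool:
  increments: "0 0 0 0 0;0 0 0 0 0;0 0 0 0 0;9 0 -6 0 0;10 0 -6 0 0;10 0 -5 0 0;10 0 -4 0 0;11 0 -3 0 0;11 0 -3 0 0;11 0 -1 0 0;11 0 -1 0 0;0 0 0 0 0"

```text
clock: 51.85
tcp_pos: [607.5, 60.9, 316.3]
ee_rot: [179.9, 0.1, 175.7]
contact_force: [2.4, 4.6, -0.1]
grip_width: 0.385
grasp_force: 30.0
```

servo_tool:
  increments: "12 0 0 0 0;11 0 1 0 0;11 0 2 0 0;11 0 3 0 0;11 0 4 0 0;10 0 4 0 0;10 0 6 0 0;10 0 6 0 0;9 0 7 0 0;9 0 7 0 0;0 0 0 0 0"

```text
clock: 52.95
tcp_pos: [501.7, 70.2, 276.1]
ee_rot: [179.8, -0.3, 175.7]
contact_force: [-6.1, 8.3, 6.3]
grip_width: 0.38
grasp_force: 30.0
```

```bash
python3 go.py 455.1 73.6 174.2 175.6
```

```text
at [501.7  70.2 276.1] [179.8  -0.3 175.7] t 53.0 F [-6.1  8.3  6.3] grip 35.8 30.01252144575119 q6 -88 | turn 0.002 shift [ 46.7  -0.2 101.9]
```

servo_tool:
  increments: "8 0 8 0 0;7 0 9 0 0;6 0 9 0 0;6 0 10 0 0;5 0 10 0 0;5 0 10 0 0;4 0 11 0 0;3 0 11 0 0;2 0 11 0 0;1 0 11 0 0;0 0 2 0 0;0 0 0 0 0"

```text
clock: 54.15
tcp_pos: [456.6, 74.2, 172.6]
ee_rot: [179.7, -0.2, 175.6]
contact_force: [-0.4, 11.0, -0.5]
grip_width: 0.377
grasp_force: 30.0
```

```bash
python3 go.py 455.1 73.6 174.2 175.6
```

```text
at [456.6  74.2 172.6] [179.7  -0.2 175.6] t 54.1 F [-0.4 11.  -0.5] grip 35.5 29.99975323677063 q6 -87 | turn 0.0 shift [ 1.4 -0.7 -1.6]
```

Lid shut. Release straight up and check.

servo_tool:
  increments: "0 0 0 0 100;0 0 0 0 100;0 0 0 0 100;0 0 0 0 100;0 0 0 0 100;0 0 -20 0 100;0 0 -40 0 100;0 0 -50 0 100;0 0 -50 0 100;0 0 0 0 100;0 0 0 0 100;0 0 0 0 100"

```text
clock: 55.35
tcp_pos: [457.3, 71.2, 331.4]
ee_rot: [-180.0, -0.2, 175.6]
contact_force: [-0.0, -0.1, 0.2]
grip_width: 1.003
grasp_force: 0.0
```

```bash
python3 go.py 455.1 73.6 174.2 175.6;python3 - <<'E'
from det import *
c=cam("scene");w=cam("side");cv2.imwrite("pics/a8.png",np.hstack([crop(c,80,120,310,165,1.6),crop(w,130,130,180,165,1.6)]))
E
```

```text
at [457.3  71.2 331.4] [-180.    -0.2  175.6] t 55.4 F [-0.  -0.1  0.2] grip 94.2 0.0 q6 -87 | turn -0.0 shift [  2.4   2.3 157.2]
```

View pics/a8.png

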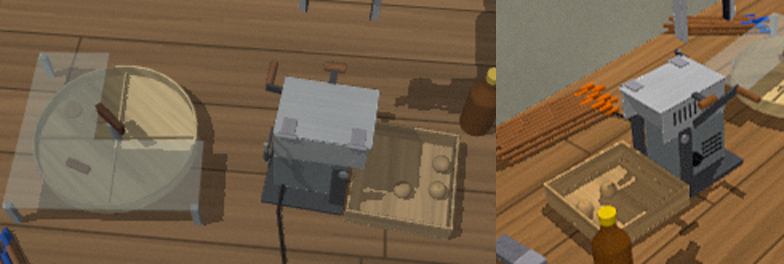

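```bash
python3 -c "
from rig import *
print(finish_job())"
```

```text
the job is handed in; nothing more can be done
None
```

The job is handed in at about 55 s: all 3 dry knobs are in the catch tray, all 4 new knobs are in the level tub, and the lid is shut. The block and discs stayed in the carousel (one disc was hidden from view in the last picture), and the bottle and brush were never touched.

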